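# Seat a lacquer plate in the corner of the rubbing board

## Task

Get the loose red lacquer plate ready for rubbing down: with a fingertip, push it until its long side lies flat against the long dark rail of the plywood board, then, keeping it against the rail, slide it along into the corner pocket until it butts against the end stop, touching both rail and stop. Only push it or press on it, never pick it up, and leave everything else, the sanding block on the board included, where it is.

Things in the scene. Friction and masses are not known exactly. Their poses are not given: they have to be found in the camera images.
- red_plate: the loose plate to be seated: a red lacquered wooden plate with a thin gold border line on top, 40 mm (its x) by 60 mm (its y) by 12 mm thick, about 45 g; it lies flat on the board; origin at the centre of its underside, z up. At the start its long axis is within 0.45 rad of the rail's direction, and it is 20 to 70 mm clear of the rail
- board: the rubbing board, fixed: plywood, top face 15 mm above the bench, reaching x -110 to +90, y -150 to +150 mm in its own frame; origin on the bench, z up. Dark strips on it, all 8 mm high (4 mm lower than the plate's top): long rail on the far side (+x), end stop at the left end (+y), short keeper. Plate and board are slick, fingers are not: a press of 10 to 15 N on the plate drags it along; its edges can be pushed too
- rail (a point): on the upper inner edge of the rail (the face towards the plate, board x = +60 mm), at mid-length; 23 mm above the bench, with the board's axes. The rail runs along the board's y, its whole 300 mm length, and is 25 mm wide
- stop (a point): on the upper inner edge of the end stop (the face towards the plate, board y = +125 mm), in the middle of the pocket's width; 23 mm above the bench. The stop runs along the board's x from -45 mm to the rail and is 25 mm wide
- keeper (a point): the keeper strip's upper inner corner at the pocket's mouth: board x +15, y +91 mm, 23 mm above the bench. The strip is 18 mm wide (x -3 to +15 mm) and runs 34 mm to the stop. Rail, stop and keeper make a pocket 45 mm wide and 34 mm deep, open towards -y: the plate goes in lengthwise along the rail with 5 mm to spare, its last 26 mm standing out
- pocket (a point): the point, fixed to the board and with the board's axes, where the plate's origin lies when the plate is home against rail and stop: board frame x +40, y +95, z +15 mm
- sanding_block: cork sanding block with a dark abrasive sole, 45 x 85 x 25 mm, lying loose on the board's near (-x) side by the end stop; leave it. Origin: centre of its underside
- black_plate: a black plate, otherwise the same as the red one, lying on the bench; leave it. Origin: centre of its underside
- lacquer_box: red lacquered box, 139 x 179 x 64 mm; leave it. Origin: centre of its underside
- oil_bottle: bottle, amber oil below, clear above, white cap, 64 mm across, 192 mm tall; leave it. Origin: centre of its underside
- sieve_tin: round open metal sieve tin, 130 mm across, 50 mm tall; leave it. Origin: centre of its underside
- brush_cup: white cup with brushes, 72 mm across, brushes up to 178 mm tall; leave it. Origin: centre of its underside
- scraper: scraper with a wooden handle and a steel blade, 55 x 203 mm, 6 mm tall, lying flat; leave it. Origin: on its underside, in the middle of its length within 10 mm
There are look-alikes about, which are no part of the job. There is more than one size of the red_plate; the job needs the middle-sized.

How it is judged:
On the way:
1. the red plate lies with its long side flat against the rail, before it nears the pocket (x of red_plate in the frame of pocket above -0.003 m and y of red_plate in the frame of pocket below -0.075 m and z of red_plate in the frame of pocket below 0.003 m and angle between the y axis of red_plate and the y axis of board, either way round below 0.08 rad), for 0.1 s.
At the end, for the whole second after the job is handed in: the red plate lies flat and at rest in the corner pocket, its origin within 3 mm of the home point across the rail, along it and in height (touching rail and end stop), its long axis within 0.07 rad of the rail (x of red_plate in the frame of pocket between -0.003 and 0.003 m and y of red_plate in the frame of pocket between -0.003 and 0.003 m and z of red_plate in the frame of pocket between -0.003 and 0.003 m and angle between the y axis of red_plate and the y axis of board, either way round below 0.07 rad and angle between red_plate's own z axis and vertical below 0.07 rad and linear speed of red_plate below 0.01 m/s).
It fails at once if the red plate is picked up (more than 6 mm off the board) or tipped (more than 0.25 rad) (z of red_plate in the frame of pocket above 0.006 m or angle between red_plate's own z axis and vertical above 0.25 rad).
It fails at once if the red plate goes along towards the pocket more than 8 mm off the rail (y of red_plate in the frame of pocket above -0.07 m and x of red_plate in the frame of pocket below -0.008 m).
It fails at once if another thing is moved by more than 15 mm (distance of any of black_plate, sanding_block, lacquer_box, oil_bottle, sieve_tin, brush_cup, scraper from where it was at the start of the episode above 0.015 m).
It also fails if it takes over 54 s, if anything falls off the work surface, if the arm or the gripper's body presses on something with over 40 N, if the wrist force passes 120 N, or if a joint passes its speed limit or range.

## Robot

A 6-joint arm with a two-finger parallel gripper is mounted at the origin on the work surface. World frame = base frame: x ahead of the robot, y to its left, z up, the work surface at z = 0. Lengths are in m, angles in rad, forces in N, time in s.
With the tool pointing down it reaches from about 0.3 to 0.875 m from the base axis. Payload 4.2 kg.
Tool frame: the origin (TCP) lies between the finger pads; the fingertips stand 17 mm ahead of it and the grasp point (between the pads) lies 2 mm behind it; z points along the fingers, y is the line along which they close (so a half turn about z gives the same grasp; the last joint's range is limited). The gripper opens to 85 mm and grips with 20 to 120 N. Pads are 22 mm wide; open, the fingers measure 114 mm over their backs; the gripper's body (76 mm by 85 mm) begins 54 mm behind the grasp point. The pads swing forward as they close: fully open they stand 13 mm farther back than shut.
Start: joints at [1.179, 0.32, 1.565, -0, 1.257, -0.02], TCP at [0.209, 0.536, 0.248] pointing down, gripper open.
Joint ranges: [-3.11, 3.11], [-0.84, 2.01], [0.21, 2.61], [-1.34, 4.49], [0.05, 2.63], [-2.56, 2.56]. Speed limits (rad/s): [2.57, 2.57, 3.14, 3.14, 3.14, 3.14].

## Interface

Orientations are given as a 3x3 rotation matrix whose columns are the frame's x, y, z axes.
In Python, from workcell import ctrl, vision gives the robot as it stands.
- The arm moves only by the tool apply_moves, never from a script. Its argument "series" is a list of rows, each a list of 5 numbers: the finger opening in mm, from 0 to 85.4, then the shift along the tool's x, y, z in units of 40 mm (1.0 is 40 mm), then the turn about the tool's z in rad. In form: [[claw, x, y, z, roll], ...]. A call has exactly 8 rows; each row is the pose to reach, as a shift and turn from the pose commanded when the call began, along the tool's axes at that moment; what a row does not reach only later rows make up. A row lasts 1/12 s, in which the tool goes at most 41.7 mm and 7.16 degrees, less where a joint would pass 70% of its speed; a pose out of reach is approached as far as the arm can. A call with a gripper value outside its range is refused whole. The fingers move at their own pace and stop on an object; the grip force is fixed at half the most. Time passes only in rows, so rows that repeat a pose let the fingers close, or fill a call up. It gives the time, the measured TCP pose, the force, the opening and the grip force at its end, in the units of the state.
- ctrl.sense(): the state, without advancing time (a new reading comes with each control period).
- vision.camera(name): name is "scene" or "top" or "wrist"; returns (picture, depth): 480x640x3 uint8, red, green, blue; 480x640 float32, m along the optical axis (not along the pixel's ray), 0 where there is no reading.
- vision.camera_params(name): a dict with "mtx" (3x3 intrinsics, pixels), "rvec" (rotation vector, rad) and "tvec" (3), from world to camera coordinates, as OpenCV has them. Camera axes: x right, y down, z forward; pixel columns grow to the right and rows downward; lengths in m; the calibration is good to about 2 mm. A picture is of the moment at which its call begins: read the wrist's pose just before it. camera_params takes no time and is no camera call; for the wrist camera it gives the pose at the moment of the call.
- ctrl.close_job(): hands the job in; it is judged then, once.
The state is a dict: "time_s": time; "joint_pos": joint angles; "dq": joint speeds; "tau": joint torques, N m; "eef_pos": TCP position; "ee_rot": TCP orientation; "contact_force": force on the tool from outside, world axes, zero at the start; "ft_torque": the same for the moment, N m; "grip_width": finger opening in m; "grip_force": force on a finger pad.
Only numpy, scipy, OpenCV 4.12 (cv2) and the standard library are available. Lean on these libraries where they do the work, as an engineer would, in place of code of your own. Each camera call takes 0.05 s, during which the arm holds its last target. There are 200 camera calls.

## Working session

There is one attempt and no reset: what is moved stays moved. The work goes in short steps, Python scripts to look and compute and a tool call to move; the robot and the scene stay as the last step left them, time stands still between calls to the robot, and variables do not carry over. Pictures are saved under pics/ and viewed, at most 10 in all, crops included, and the job is handed in when it is done.

Besides the shell and the picture viewer there is one more tool, called after "Emit:" in YAML: its name, and indented under it one key for each argument. apply_moves: Moves the arm, as the interface text tells. Its arguments: {"type":"object","properties":{"series":{"type":"array","items":{"type":"array","items":{"type":"number"}}}},"required":["series"]}

```bash
mkdir -p pics; ls
python3 - <<'E'
from workcell import ctrl, vision
import cv2, numpy as np
for n in ("top","scene"):
    im,d=vision.camera(n); p=vision.camera_params(n)
    cv2.imwrite(f"pics/{n}0.png",im[:,:,::-1]); np.savez(f"{n}0.npz",im=im,d=d,**p)
    R=cv2.Rodrigues(p["rvec"])[0]; print(n,(-R.T@p["tvec"].reshape(3)).round(3),R.round(2).tolist(),p["mtx"][0,0])
s=ctrl.sense(); print(s["time_s"],s["eef_pos"],np.round(s["ee_rot"],3).tolist(),s["grip_width"])
E
```

```text
pics
top [ 0.524 -0.017  0.854] [[0.03, -1.0, -0.02], [-1.0, -0.03, -0.02], [0.02, 0.02, -1.0]] 449.1871598034996
scene [ 0.989 -0.514  0.717] [[0.73, 0.69, 0.01], [0.49, -0.51, -0.71], [-0.48, 0.52, -0.7]] 486.64979111518835
0.1 [0.20874372 0.53534024 0.24757788] [[-0.932, 0.363, -0.001], [0.363, 0.932, -0.001], [0.0, -0.002, -1.0]] 0.08539137183848951
```

View pics/top0.png

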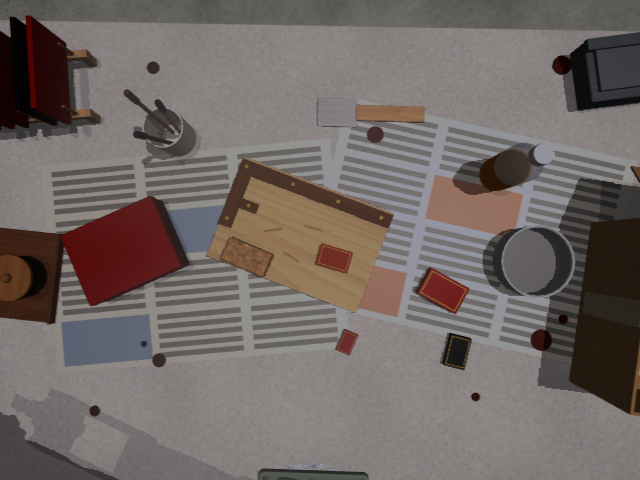

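The top picture shows three red plates: on the board (334,258), a larger one on the newspaper (443,290), and a small one (347,341). The one on the board should be the middle-sized 40x60 plate. The rail runs from (247,160) to (390,218), with the stop at its left end, the keeper at (249,206) and the sanding block at (246,257). I'll measure these and check them in a crop.

```bash
cat > h.py <<'E'
import numpy as np, cv2
def ray(p,uv,z):
    R=cv2.Rodrigues(np.array(p["rvec"]))[0]; t=np.array(p["tvec"]).reshape(3); c=-R.T@t
    uv=np.atleast_2d(np.array(uv,float)); d=np.c_[uv,np.ones(len(uv))]@np.linalg.inv(p["mtx"]).T@R
    return (c+d*((z-c[2])/d[:,2])[:,None])
def redmask(im):
    h=cv2.cvtColor(im,cv2.COLOR_RGB2HSV)
    m=((h[...,0]<6)|(h[...,0]>172))&(h[...,1]>150)&(h[...,2]>60)
    return cv2.morphologyEx(m.astype(np.uint8),cv2.MORPH_CLOSE,np.ones((5,5)))
def plates(p,im,z=.027):
    out=[]
    for c in cv2.findContours(redmask(im),cv2.RETR_EXTERNAL,cv2.CHAIN_APPROX_NONE)[0]:
        if cv2.contourArea(c)<100: continue
        w=ray(p,c.reshape(-1,2),z)[:,:2].astype(np.float32)
        (x,y),(a,b),_=r=cv2.minAreaRect(w*1000); bx=cv2.boxPoints(r); e=max((bx[1]-bx[0],bx[2]-bx[1]),key=np.linalg.norm)
        out.append((c.reshape(-1,2).mean(0).round(),np.round((x,y),1),sorted(np.round((a,b),1)),np.round(np.arctan2(e[1],e[0]),3)))
    return out
E
python3 - <<'E'
import numpy as np,cv2
from h import *
f=np.load("top0.npz"); im=f["im"]; d=f["d"]
for o in plates(f,im): print(*o)
h=cv2.cvtColor(im,cv2.COLOR_RGB2HSV)
for n,uv in dict(rail=(320,192),ply=(290,215),block=(246,257),stop=(232,205),plate=(334,258)).items(): print(n,h[uv[1],uv[0]],d[uv[1],uv[0]])
c=im[145:325,195:400]; cv2.imwrite("pics/crop.png",cv2.resize(c[:,:,::-1],(780,600*180*780//(205*600)) if 0 else None,fx=3.3,fy=3.3,interpolation=cv2.INTER_CUBIC))
E
```

```text
[346. 341.] [350.8 -57. ] [np.float64(23.3), np.float64(36.5)] -0.38
[442. 290.] [ 448.6 -229.8] [np.float64(52.7), np.float64(79.5)] 1.088
[334. 258.] [502.9 -29.7] [np.float64(39.1), np.float64(58.1)] 1.305
[120. 251.] [505.9 366.5] [np.float64(143.1), np.float64(184.9)] -1.13
[31. 61.] [856.  547.6] [np.float64(9.5), np.float64(172.8)] 0.099
rail [  9 119  77] 0.83140147
ply [ 18 102 148] 0.8415678
block [ 13 134 133] 0.8170562
stop [  9 124  76] 0.83362615
plate [  2 168 111] 0.8262202
```

View pics/crop.png

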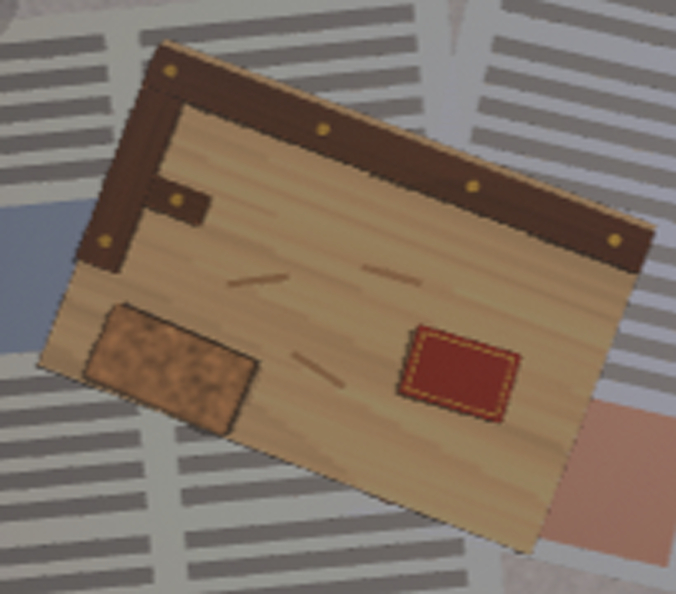

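The crop shows the plate on the board with its gold border at image (334,258). It measures 39x58 mm, against 23x36 and 53x80 for the others, so it is the middle-sized one. The inner edges of rail and stop meet at crop (184,104). Next I'll fit the board frame.

Run:
```python
import numpy as np,cv2
from h import *
f=np.load("top0.npz"); im=f["im"]
h=cv2.cvtColor(im,cv2.COLOR_RGB2HSV)
m=((h[...,2]<112)&(h[...,0]>4)&(h[...,0]<14)).astype(np.uint8)
g=cv2.morphologyEx(m,cv2.MORPH_CLOSE,np.ones((3,3)))
cs=np.vstack([c.reshape(-1,2) for c in cv2.findContours(g,cv2.RETR_LIST,cv2.CHAIN_APPROX_NONE)[0]]).astype(float)
def fit(a,b,out):
    a=np.array(a)/3.3+[195,145]-.35; b=np.array(b)/3.3+[195,145]-.35
    e=(b-a)/np.linalg.norm(b-a); s=(cs-a)@e; q=(cs-a)@[-e[1],e[0]]
    k=cs[(abs(q)<2.2)&(s>4)&(s<np.linalg.norm(b-a)-4)]
    w=ray(f,k,.023)[:,:2].astype(np.float32)
    v=cv2.fitLine(w,cv2.DIST_HUBER,0,1e-3,1e-4).ravel(); print(len(k),v); return v
r=fit((186,104),(640,273),0); s=fit((184,104),(120,272),0)
y=r[:2]*np.sign(r[1]); x=np.array([y[1],-y[0]])
if x[0]<0: x=-x
print("angle stop vs rail",abs(s[:2]@y))
A=np.c_[r[:2],-s[:2]]; t=np.linalg.solve(A,s[2:]-r[2:]); c=r[2:]+t[0]*r[:2]
O=c-.060*x-.125*y
print("x",x,"y",y,"corner",c,"O",O, "yaw",np.arctan2(-x[1]*-1,x[0]))
for n,uv in dict(fr=(653,228),nr=(530,553),nl=(38,367),fl=(165,40),k=(212,196),blk1=(258,362),blk2=(228,437)).items():
    z={'k':.023,'b':.04}.get(n[0],.015)
    w=ray(f,np.array(uv)/3.3+[195,145]-.35,z)[0,:2]-O; print(n,np.round(1000*np.array([w@x,w@y]),1))
P=np.array([.5029,-.0297]); w=P-O; print("plate in board",w@x,w@y,"rel angle",np.arctan2(y[1],y[0])-1.305)
np.savez("board.npz",O=O,x=x,y=y)
```

```text
130 [ 3.3380365e-01  9.4264263e-01  6.0712320e-01 -3.7616200e-04]
41 [ 0.9442804  -0.32914212  0.599982    0.14858133]
angle stop vs rail 0.0049408376
x [ 0.9426426  -0.33380365] y [0.33380365 0.9426426 ] corner [0.6532912  0.12999967] O [0.5550072  0.03219756] yaw -0.3403358
fr [  87.2 -148.7]
nr [-108.8 -149.3]
nl [-111.   148.7]
fl [ 88.5 148.3]
k [14.8 89.7]
blk1 [-62.   30.1]
blk2 [-106.3   30.7]
plate in board -0.028456855399354223 -0.07574085642785235 rel angle -0.07453942
```

Emit:
apply_moves:
  series:
    - [0,-0.7,-0.66,0,-0.03]
    - [0,-1.4,-1.32,0,-0.03]
    - [0,-2.1,-1.98,0,-0.03]
    - [0,-2.8,-2.64,0,-0.03]
    - [0,-3.4,-3.3,0,-0.03]
    - [0,-4.1,-3.96,0,-0.03]
    - [0,-4.8,-4.6,0,-0.03]
    - [0,-5.4,-5.2,0,-0.03]

```text
time_s: 0.77
eef_pos: [0.3349, 0.2614, 0.2481]
ee_rot: [[-0.942, 0.335, 0.0], [0.335, 0.942, -0.0], [-0.0, -0.0, -1.0]]
contact_force: [1.2, -1.5, 0.4]
grip_width: -0.0001
grip_force: 0.0
```

```bash
cat >> h.py <<'E'
def goto(bx,by,z):
    "print state in board frame (mm) and the tool-axis shift in 40 mm units to board (bx,by) mm, height z m"
    from workcell import ctrl
    s=ctrl.sense(); b=np.load("board.npz"); R=np.array(s["ee_rot"]); p=np.array(s["eef_pos"])
    w=p[:2]-b["O"]; print("t",round(s["time_s"],2),"board",np.round(1000*np.array([w@b["x"],w@b["y"]]),1),"z",p[2].round(4),"q",np.round(s["joint_pos"],2),"F",np.round(s["contact_force"],1),"w",round(s["grip_width"],4))
    g=np.r_[b["O"]+bx/1000*b["x"]+by/1000*b["y"],z]
    ya=R[:2,1]; print("shift",np.round(R.T@(g-p)/.04,2),"toolx.boardx",np.round(R[:2,0]@b["x"],3),"tooly.boardx",np.round(R[:2,1]@b["x"],3))
E
python3 -c "
from h import *; goto(-72,-76,.15)"
```

```text
t 0.77 board [-284.   142.6] z 0.2481 q [ 0.64  0.08  1.88 -0.    1.18 -0.59] F [ 1.2 -1.5  0.4] w -0.0001
shift [-5.31 -5.46  2.46] toolx.boardx -1.0 tooly.boardx 0.001
```

Emit:
apply_moves:
  series:
    - [0,-0.7,-0.7,0.1,0]
    - [0,-1.4,-1.4,0.4,0]
    - [0,-2.1,-2.1,0.8,0]
    - [0,-2.8,-2.8,1.2,0]
    - [0,-3.5,-3.5,1.6,0]
    - [0,-4.2,-4.2,2.0,0]
    - [0,-4.8,-4.9,2.3,0]
    - [0,-5.3,-5.5,2.4,0]

```text
time_s: 1.43
eef_pos: [0.46, -0.0173, 0.1502]
ee_rot: [[-0.942, 0.336, -0.004], [0.336, 0.942, 0.0], [0.003, -0.001, -1.0]]
contact_force: [1.2, 0.8, -0.0]
grip_width: -0.0
grip_force: 0.0
```

Run:
```python
from h import *
from workcell import vision
goto(-76,-76,.037)
p=vision.camera_params("wrist"); im,_=vision.camera("wrist"); cv2.imwrite("pics/w1.png",im[:,:,::-1])
b=np.load("board.npz")
for o in plates(p,im): w=o[1]/1000-b["O"]; print(*o,w@b["x"],w@b["y"])
```

```text
t 1.43 board [-73.1 -78.3] z 0.1502 q [-0.06  0.23  1.96 -0.    0.95 -1.29] F [ 1.2  0.8 -0. ] w -0.0
shift [0.06 0.06 2.83] toolx.boardx -1.0 tooly.boardx 0.003
[ 52. 307.] [ 445.8 -221.2] [np.float64(52.1), np.float64(78.4)] 1.092 -0.018358349836810353 -0.27531710853666463
[333. 285.] [501.8 -26.8] [np.float64(39.5), np.float64(61.1)] 1.244 -0.030461792887194864 -0.07337437682241602
[212.  87.] [349.6 -50.7] [np.float64(26.3), np.float64(38.0)] -0.387 -0.16595409371946646 -0.14670845175475283
```

View pics/w1.png

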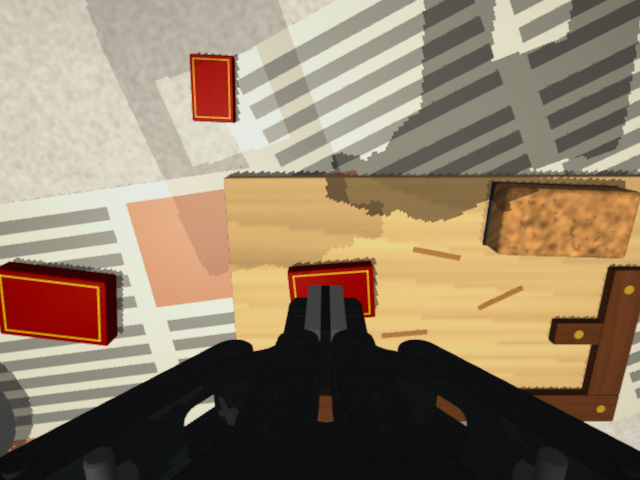

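The wrist view shows the closed fingertips above the board, just on the near side of the middle plate (333,285). The position agrees with the top view to 3 mm, so I'm descending.

Emit:
apply_moves:
  series:
    - [0,0.05,0.05,0.8,0]
    - [0,0.1,0.08,1.6,0]
    - [0,0.1,0.08,2.2,0]
    - [0,0.1,0.08,2.6,0]
    - [0,0.1,0.08,2.8,0]
    - [0,0.1,0.08,2.88,0]
    - [0,0.1,0.08,2.88,0]
    - [0,0.1,0.08,2.88,0]

```text
time_s: 2.15
eef_pos: [0.4586, -0.0104, 0.0378]
ee_rot: [[-0.942, 0.335, 0.002], [0.335, 0.942, -0.0], [-0.002, 0.001, -1.0]]
contact_force: [-0.5, 0.1, -0.1]
grip_width: -0.0002
grip_force: 0.0
```

```bash
python3 -c "
from h import *; goto(8,-75,.035)"
```

```text
t 2.15 board [-76.7 -72.3] z 0.0378 q [-0.05  0.39  2.1   0.    0.65 -1.28] F [-0.5  0.1 -0.1] w -0.0002
shift [-2.12 -0.06  0.07] toolx.boardx -1.0 tooly.boardx 0.001
```

Emit:
apply_moves:
  series:
    - [0,-0.12,-0.06,0.04,0]
    - [0,-0.25,-0.06,0.05,0]
    - [0,-0.37,-0.06,0.05,0]
    - [0,-0.5,-0.06,0.05,0]
    - [0,-0.62,-0.06,0.05,0]
    - [0,-0.75,-0.06,0.05,0]
    - [0,-0.87,-0.06,0.05,0]
    - [0,-1.0,-0.06,0.05,0]

```text
time_s: 2.82
eef_pos: [0.4952, -0.0263, 0.0351]
ee_rot: [[-0.942, 0.335, -0.0], [0.335, 0.942, 0.0], [0.0, 0.0, -1.0]]
contact_force: [0.7, -0.1, -0.2]
grip_width: 0.0002
grip_force: 0.0
```

```bash
cat >> h.py <<'E'
def look(name="top"):
    from workcell import vision
    p=vision.camera_params(name); im,_=vision.camera(name); b=np.load("board.npz")
    for o in plates(p,im):
        w=o[1]/1000-b["O"]
        if o[2][0]<48 and -.11<w@b["x"]<.09: print(name,"plate board",np.round(1000*np.array([w@b["x"],w@b["y"]]),1),o[2],"ang",(np.arctan2(b["y"][1],b["y"][0])-o[3]).round(3))
    return im
E
python3 -c "
from h import *; goto(8,-75,.035); cv2.imwrite('pics/t2.png',look()[145:325,195:400,::-1]); look('wrist')"
```

```text
t 2.82 board [-36.8 -75.1] z 0.0351 q [-0.08  0.44  2.02  0.    0.68 -1.31] F [ 0.7 -0.1 -0.2] w 0.0002
shift [-1.12  0.01  0.  ] toolx.boardx -1.0 tooly.boardx 0.001
wrist plate board [  7.5 -74.5] [np.float64(6.9), np.float64(16.8)] ang 1.572
wrist plate board [-21.3 -49.8] [np.float64(4.6), np.float64(9.3)] ang 0.001
wrist plate board [-21.8 -99.7] [np.float64(6.3), np.float64(10.0)] ang 0.149
```

Emit:
apply_moves:
  series:
    - [0,-0.12,0,0,0]
    - [0,-0.25,0,0,0]
    - [0,-0.37,0,0,0]
    - [0,-0.5,0,0,0]
    - [0,-0.62,0,0,0]
    - [0,-0.75,0,0,0]
    - [0,-0.87,0,0,0]
    - [0,-1.0,0,0,0]

```text
time_s: 3.58
eef_pos: [0.5329, -0.0398, 0.0351]
ee_rot: [[-0.942, 0.335, -0.0], [0.335, 0.942, 0.0], [0.0, 0.0, -1.0]]
contact_force: [0.4, 0.3, 0.2]
grip_width: -0.0003
grip_force: 0.0
```

Emit:
apply_moves:
  series:
    - [0,-0.04,0,0,0]
    - [0,-0.08,0,0,0]
    - [0,-0.11,0,0,0]
    - [0,-0.14,0,0,0]
    - [0,-0.16,0,0,0]
    - [0,-0.18,0,0,0]
    - [0,-0.18,0,0,0]
    - [0,-0.18,0,0,0]

```text
time_s: 4.25
eef_pos: [0.5381, -0.0417, 0.0349]
ee_rot: [[-0.942, 0.335, -0.002], [0.335, 0.942, 0.001], [0.002, -0.0, -1.0]]
contact_force: [-3.4, 0.8, 1.1]
grip_width: 0.0001
grip_force: 1.9
```

```bash
python3 -c "
from h import *; goto(-30,-75,.035); im=look(); cv2.imwrite('pics/t3.png',cv2.resize(im[145:325,195:400,::-1],None,fx=3.3,fy=3.3))"
```

```text
t 4.25 board [  8.7 -75.3] z 0.0349 q [-0.1   0.49  1.91  0.    0.74 -1.33] F [-3.4  0.8  1.1] w 0.0001
shift [ 0.97  0.01 -0.  ] toolx.boardx -1.0 tooly.boardx 0.001
```

View pics/t3.png

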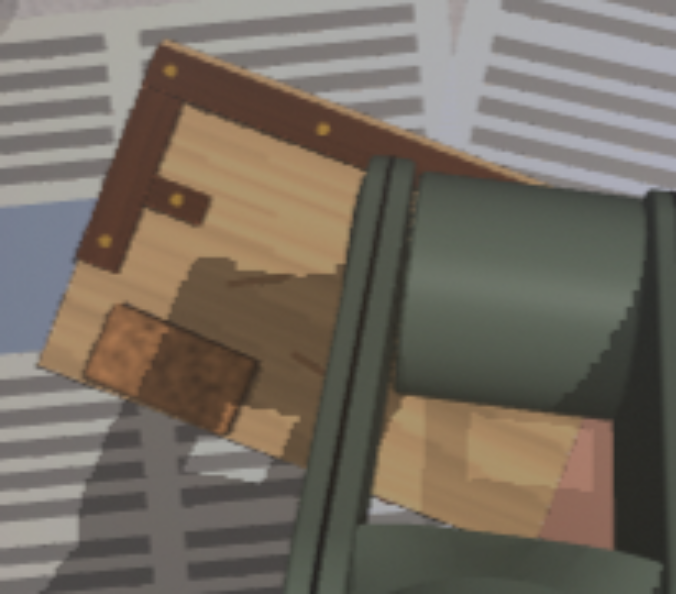

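The arm hides the plate. The contact force is 3.4 N with the finger at board x 8.7, where it should be when the plate meets the rail (9). Next I'll back off, rise and look.

Emit:
apply_moves:
  series:
    - [0,-0.04,0,0,0]
    - [0,-0.04,0,0,0]
    - [0,0.2,0,0,0]
    - [0,0.4,0,0,0]
    - [0,0.5,0,-0.6,0]
    - [0,0.5,0,-1.4,0]
    - [0,0.5,0,-2.0,0]
    - [0,0.5,0,-2.2,0]

```text
time_s: 4.97
eef_pos: [0.5227, -0.0355, 0.127]
ee_rot: [[-0.942, 0.335, 0.009], [0.335, 0.942, -0.001], [-0.009, 0.002, -1.0]]
contact_force: [-0.1, -0.7, 0.6]
grip_width: 0.0002
grip_force: 0.0
```

Emit:
apply_moves:
  series:
    - [0,-0.2,-0.3,0,0.12]
    - [0,-0.4,-0.6,0,0.24]
    - [0,-0.6,-0.9,0,0.36]
    - [0,-0.8,-1.2,0,0.48]
    - [0,-1.0,-1.5,0,0.6]
    - [0,-1.2,-1.8,0,0.72]
    - [0,-1.3,-2.0,0,0.84]
    - [0,-1.3,-2.2,0,0.96]

```text
time_s: 5.63
eef_pos: [0.5405, -0.1366, 0.1226]
ee_rot: [[-0.26, 0.966, 0.001], [0.966, 0.26, -0.001], [-0.001, 0.001, -1.0]]
contact_force: [-0.8, -0.5, 0.5]
grip_width: -0.0
grip_force: 0.0
```

```bash
python3 -c "
from h import *; goto(37,-132,.12); im=look(); im=look('wrist'); cv2.imwrite('pics/w4.png',im[:,:,::-1])"
```

```text
t 5.63 board [  42.7 -164. ] z 0.1226 q [-0.27  0.4   1.79 -0.    0.95 -0.53] F [-0.8 -0.5  0.5] w -0.0
shift [0.74 0.34 0.06] toolx.boardx -0.567 tooly.boardx 0.824
top plate board [ 39.6 -64.4] [np.float64(32.5), np.float64(38.6)] ang 1.563
wrist plate board [ 39.6 -74.7] [np.float64(40.3), np.float64(59.8)] ang -0.008
```

View pics/w4.png

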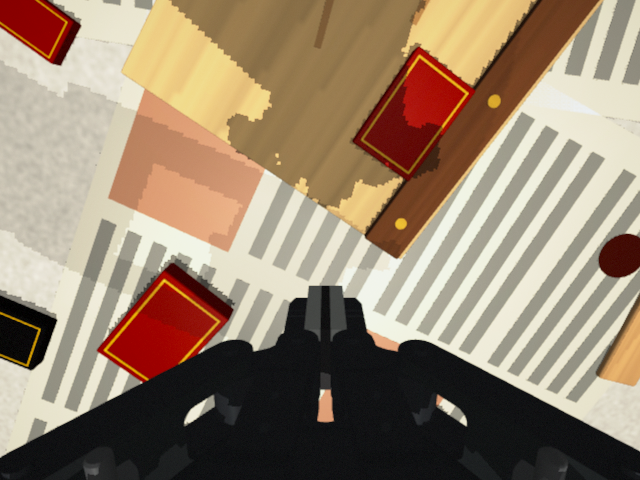

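The wrist view shows the plate flush along the rail at (415,112): board (39.6, -74.7), angle -0.008. Now I'll turn the rest of the way and descend behind its short edge.

Emit:
apply_moves:
  series:
    - [0,0.2,0.1,0.0,0.12]
    - [0,0.4,0.2,0.0,0.24]
    - [0,0.6,0.3,0.0,0.36]
    - [0,0.72,0.33,0.2,0.48]
    - [0,0.74,0.34,0.6,0.6]
    - [0,0.74,0.34,1.0,0.6]
    - [0,0.74,0.34,1.2,0.6]
    - [0,0.74,0.34,1.2,0.6]

```text
time_s: 6.4
eef_pos: [0.5437, -0.1027, 0.0732]
ee_rot: [[0.322, 0.947, -0.004], [0.947, -0.322, 0.001], [-0.0, -0.004, -1.0]]
contact_force: [-0.2, 0.6, -0.4]
grip_width: -0.0003
grip_force: 0.0
```

```bash
python3 -c "
from h import *; goto(37,-132,.035)"
```

```text
t 6.4 board [  34.4 -131. ] z 0.0732 q [-0.21  0.46  1.85  0.    0.84  0.12] F [-0.2  0.6 -0.4] w -0.0003
shift [-0.03  0.07  0.95] toolx.boardx -0.012 tooly.boardx 1.0
```

Emit:
apply_moves:
  series:
    - [0,0,0.07,0.4,0.01]
    - [0,0,0.07,0.7,0.01]
    - [0,0,0.07,0.9,0.01]
    - [0,0,0.07,0.97,0.01]
    - [0,0.08,0.07,0.97,0.01]
    - [0,0.16,0.07,0.97,0.01]
    - [0,0.26,0.07,0.97,0.01]
    - [0,0.36,0.07,0.97,0.01]

```text
time_s: 7.07
eef_pos: [0.5531, -0.0904, 0.0371]
ee_rot: [[0.334, 0.942, 0.002], [0.942, -0.334, -0.0], [0.0, 0.002, -1.0]]
contact_force: [0.5, 0.1, 0.5]
grip_width: 0.0001
grip_force: 0.3
```

Emit:
apply_moves:
  series:
    - [0,0.12,0,0,0]
    - [0,0.25,0,0,0]
    - [0,0.37,0.01,0,0]
    - [0,0.5,0.01,0,0]
    - [0,0.62,0.01,0,0]
    - [0,0.75,0.02,0,0]
    - [0,0.87,0.02,0,0]
    - [0,1.0,0.02,0,0]

```text
time_s: 7.73
eef_pos: [0.5667, -0.0529, 0.0363]
ee_rot: [[0.334, 0.942, -0.0], [0.942, -0.334, 0.0], [0.0, -0.0, -1.0]]
contact_force: [-0.1, -0.5, -0.4]
grip_width: 0.0002
grip_force: 0.0
```

```bash
python3 -c "
from h import *; goto(38,54,.035); im=look('top'); im=look('wrist');cv2.imwrite('pics/w5.png',im[:,:,::-1])"
```

```text
t 7.73 board [ 39.5 -76.3] z 0.0363 q [-0.11  0.52  1.84  0.    0.77  0.23] F [-0.1 -0.5 -0.4] w 0.0002
shift [ 3.26 -0.04  0.03] toolx.boardx 0.001 tooly.boardx 1.0
top plate board [ -34.6 -473.4] [np.float64(21.6), np.float64(34.5)] ang 1.213
wrist plate board [ 39.9 -33.4] [np.float64(39.8), np.float64(59.7)] ang -0.002
```

View pics/w5.png

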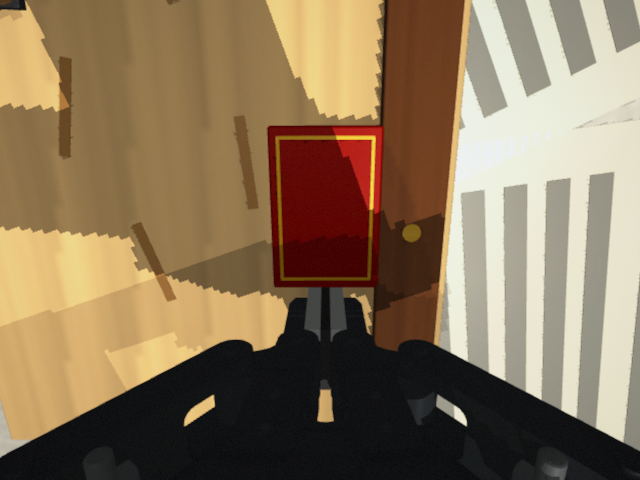

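The wrist view shows the plate straight and flush on the rail, with the fingertip behind its short edge. It is at board (39.9, -33.4). I'll keep pushing.

Emit:
apply_moves:
  series:
    - [0,0.12,0,0,0]
    - [0,0.25,0,0,0]
    - [0,0.37,0,0,0]
    - [0,0.5,0,0,0]
    - [0,0.62,0,0,0]
    - [0,0.75,0,0,0]
    - [0,0.87,0,0,0]
    - [0,1.0,0,0,0]

```text
time_s: 8.5
eef_pos: [0.5801, -0.0151, 0.0363]
ee_rot: [[0.334, 0.942, 0.0], [0.942, -0.334, 0.0], [0.0, -0.0, -1.0]]
contact_force: [0.6, 1.3, 0.9]
grip_width: 0.0001
grip_force: 0.0
```

```bash
python3 -c "
from h import *; goto(39,54,.035); im=look('wrist')"
```

```text
t 8.5 board [ 39.5 -36.2] z 0.0363 q [-0.05  0.54  1.82  0.    0.79  0.29] F [0.6 1.3 0.9] w 0.0001
shift [ 2.26 -0.01  0.03] toolx.boardx 0.001 tooly.boardx 1.0
wrist plate board [39.9  5.3] [np.float64(39.8), np.float64(59.5)] ang -0.002
```

Emit:
apply_moves:
  series:
    - [0,0.12,0,0,0]
    - [0,0.25,0,0,0]
    - [0,0.37,0,0,0]
    - [0,0.5,0,0,0]
    - [0,0.62,0,0,0]
    - [0,0.75,0,0,0]
    - [0,0.87,0,0,0]
    - [0,1.0,0,0,0]

```text
time_s: 9.22
eef_pos: [0.5935, 0.0225, 0.0363]
ee_rot: [[0.334, 0.942, -0.0], [0.942, -0.334, 0.0], [0.0, -0.0, -1.0]]
contact_force: [0.9, -0.5, 0.2]
grip_width: 0.0001
grip_force: 0.0
```

```bash
python3 -c "
from h import *; goto(39,54,.035); im=look('wrist')"
```

```text
t 9.22 board [39.5  3.7] z 0.0363 q [0.02 0.55 1.78 0.   0.81 0.36] F [ 0.9 -0.5  0.2] w 0.0001
shift [ 1.26 -0.01  0.03] toolx.boardx 0.001 tooly.boardx 1.0
wrist plate board [39.9 45.3] [np.float64(39.9), np.float64(59.5)] ang -0.002
```

Emit:
apply_moves:
  series:
    - [0,0.12,0,0,0]
    - [0,0.25,0,0,0]
    - [0,0.37,0,0,0]
    - [0,0.5,0,0,0]
    - [0,0.62,0,0,0]
    - [0,0.75,0,0,0]
    - [0,0.87,0,0,0]
    - [0,1.0,0,0,0]

```text
time_s: 9.93
eef_pos: [0.6069, 0.0602, 0.0363]
ee_rot: [[0.334, 0.942, -0.0], [0.942, -0.334, 0.0], [0.0, -0.0, -1.0]]
contact_force: [0.9, 0.4, 0.2]
grip_width: -0.0
grip_force: 0.0
```

Emit:
apply_moves:
  series:
    - [0,0.06,0,0,0]
    - [0,0.11,0,0,0]
    - [0,0.16,0,0,0]
    - [0,0.2,0,0,0]
    - [0,0.23,0,0,0]
    - [0,0.25,0,0,0]
    - [0,0.27,0,0,0]
    - [0,0.27,0,0,0]

```text
time_s: 10.6
eef_pos: [0.6103, 0.07, 0.0363]
ee_rot: [[0.334, 0.942, 0.0], [0.942, -0.334, 0.0], [0.0, -0.0, -1.0]]
contact_force: [-0.6, 0.6, 0.0]
grip_width: 0.0003
grip_force: 0.0
```

```bash
python3 -c "
from h import *; goto(39,54,.035); im=look('wrist');cv2.imwrite('pics/w6.png',im[:,:,::-1])"
```

```text
t 10.6 board [39.6 54.1] z 0.0363 q [0.1  0.58 1.73 0.   0.83 0.44] F [-0.6  0.6  0. ] w 0.0003
shift [-0.   -0.01  0.03] toolx.boardx 0.001 tooly.boardx 1.0
wrist plate board [39.8 95.7] [np.float64(39.9), np.float64(59.5)] ang -0.001
```

View pics/w6.png

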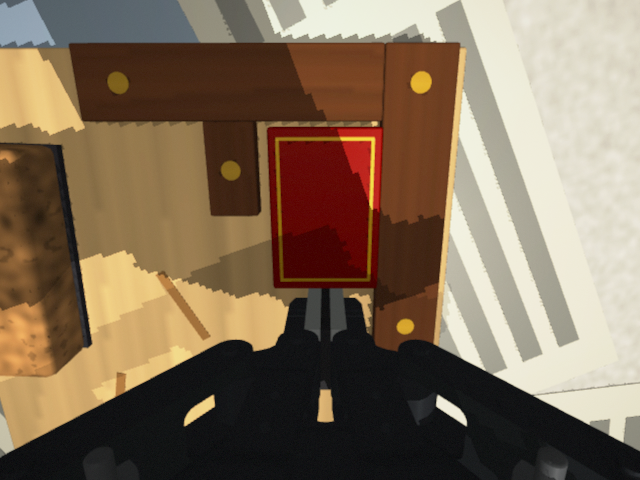

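The plate is in the pocket mouth. A strip of board about 5 px (2 mm) wide still shows at the stop, at (325,124), and there is no contact force yet. I'll push slowly until it butts.

Emit:
apply_moves:
  series:
    - [0,0.01,0,0,0]
    - [0,0.02,0,0,0]
    - [0,0.03,0,0,0]
    - [0,0.04,0,0,0]
    - [0,0.05,0,0,0]
    - [0,0.05,0,0,0]
    - [0,0.05,0,0,0]
    - [0,0.05,0,0,0]

```text
time_s: 11.32
eef_pos: [0.611, 0.0718, 0.0363]
ee_rot: [[0.334, 0.942, 0.0], [0.942, -0.334, 0.0], [0.0, 0.0, -1.0]]
contact_force: [-0.4, -1.0, -0.7]
grip_width: -0.0001
grip_force: 0.2
```

Emit:
apply_moves:
  series:
    - [0,0.01,0,0,0]
    - [0,0.02,0,0,0]
    - [0,0.03,0,0,0]
    - [0,0.03,0,0,0]
    - [0,0.03,0,0,0]
    - [0,0.03,0,0,0]
    - [0,0.03,0,0,0]
    - [0,0.03,0,0,0]

```text
time_s: 11.98
eef_pos: [0.611, 0.0719, 0.0363]
ee_rot: [[0.334, 0.943, -0.001], [0.943, -0.334, -0.002], [-0.002, -0.0, -1.0]]
contact_force: [-0.6, -5.2, 1.6]
grip_width: 0.0001
grip_force: 2.6
```

```bash
python3 -c "
from h import *; goto(39,54,.035); im=look('wrist')
w=im[112:132,330:350].mean(1); print(w[:,0].round().astype(int), w[:,1].round().astype(int))"
```

```text
t 11.98 board [39.6 56.1] z 0.0363 q [ 0.1   0.58  1.73 -0.    0.84  0.44] F [-0.6 -5.2  1.6] w 0.0001
shift [-0.05 -0.01  0.03] toolx.boardx 0.0 tooly.boardx 1.0
wrist plate board [39.9 97.7] [np.float64(39.9), np.float64(59.4)] ang -0.001
[122 122 121 121 121 119 117 117 114 110 106 100  93  83  63  74 111 139
 158 160] [68 68 68 68 68 67 66 66 65 63 61 56 53 47 32  8  2 13 24 27]
```

It has butted: the reaction is 5.2 N, motion has stopped and no board strip shows at the stop. I'll back off along -y and rise to check.

Emit:
apply_moves:
  series:
    - [0,-0.1,0,0,0]
    - [0,-0.3,0,0,0]
    - [0,-0.5,0,0,0]
    - [0,-0.6,0,-0.4,0]
    - [0,-0.7,0,-0.9,0]
    - [0,-0.9,0,-1.3,0]
    - [0,-1.0,0,-1.5,0]
    - [0,-1.0,0,-1.5,0]

```text
time_s: 12.7
eef_pos: [0.5988, 0.0343, 0.0983]
ee_rot: [[0.336, 0.942, 0.004], [0.942, -0.336, 0.0], [0.002, 0.004, -1.0]]
contact_force: [-0.2, 0.5, -0.0]
grip_width: -0.0002
grip_force: 0.0
```

```bash
python3 -c "
from h import *; goto(39,0,.1); im=look('wrist'); cv2.imwrite('pics/w7.png',im[:,:,::-1])"
```

```text
t 12.7 board [40.5 16.6] z 0.0983 q [0.04 0.48 1.71 0.   0.94 0.38] F [-0.2  0.5 -0. ] w -0.0002
shift [-0.42 -0.04 -0.04] toolx.boardx 0.002 tooly.boardx 1.0
wrist plate board [39.8 97.7] [np.float64(39.7), np.float64(59.9)] ang -0.001
```

View pics/w7.png

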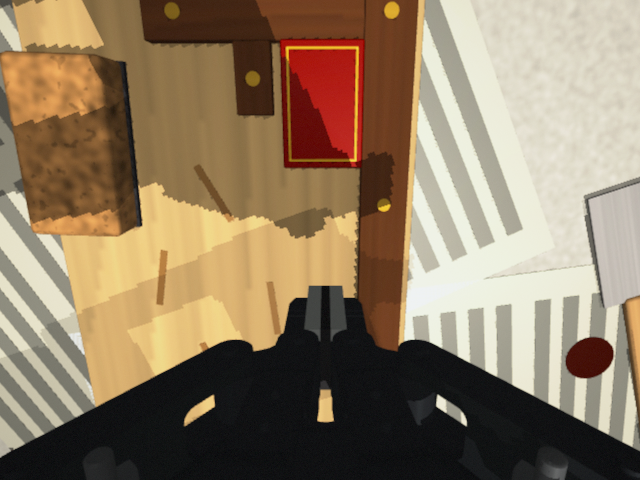

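The plate sits tight in the corner at (322,103), touching rail and stop with no gap showing at either. The sanding block hasn't been touched. Handing in.

```bash
python3 -c "
from workcell import ctrl; print(ctrl.close_job())"
```

```text
the job is handed in; nothing more can be done
None
```

The middle-sized red plate was pushed flush to the rail, slid along it into the corner pocket until it butted against the end stop, and the job was handed in at about 12.7 s; the hand-in returned no verdict.

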